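Close the buffet crocks with their stacked lids

TASK

Close the four white crocks for the night: take the stack of wooden lids apart from the top and put each lid on the crock that it fits, smallest lid on the smallest crock and so on up to the largest, so that every lid lies flat and fully seated on its crock. Set each lid down without dropping it, leave the crocks standing where they are, and do not push the mustard and honey jars near them.

Things in the scene. Friction and masses are not known exactly. Their poses are not given: they have to be found in the camera images.
- lid_s: The smallest of four round wooden lids: flat flange (light, dark edge) 76 mm wide, 6 thick; below it a hollow plug 48 mm wide, 20 deep, wall 4; on top a central round steel knob 26 mm wide, 16 high. Origin: centre of the plug's lower edge: flange at 20 to 26 mm, knob at 26 to 42 mm above it. About 60 g. Top of the stack, on the next larger lid's flange, over its knob (origin 26 mm higher).
- lid_m: The second smallest of four round wooden lids: flat flange (light, dark edge) 94 mm wide, 6 thick; below it a hollow plug 66 mm wide, 20 deep, wall 4; on top a central round steel knob 26 mm wide, 16 high. Origin: centre of the plug's lower edge: flange at 20 to 26 mm, knob at 26 to 42 mm above it. About 96 g. In the stack, on the next larger lid's flange, over its knob (origin 26 mm higher).
- lid_l: The second largest of four round wooden lids: flat flange (light, dark edge) 112 mm wide, 6 thick; below it a hollow plug 84 mm wide, 20 deep, wall 4; on top a central round steel knob 26 mm wide, 16 high. Origin: centre of the plug's lower edge: flange at 20 to 26 mm, knob at 26 to 42 mm above it. About 132 g. In the stack, on the next larger lid's flange, over its knob (origin 26 mm higher).
- lid_xl: The largest of four round wooden lids: flat flange (light, dark edge) 130 mm wide, 6 thick; below it a hollow plug 102 mm wide, 20 deep, wall 4; on top a central round steel knob 26 mm wide, 16 high. Origin: centre of the plug's lower edge: flange at 20 to 26 mm, knob at 26 to 42 mm above it. About 168 g. Bottom of the stack, on the worktop.
- crock_s: The smallest of four open, empty, round white crocks, loose on the worktop: 70 mm high, 68 mm wide, mouth 60 mm, 500 g. Takes the smallest lid (plug 48 mm). Origin at the centre of its underside, z up. With its lid home the flange rests on the rim and the lid's origin is 50 mm above the crock's.
- crock_m: The second smallest of four open, empty, round white crocks, loose on the worktop: 70 mm high, 86 mm wide, mouth 78 mm, 572 g. Takes the second smallest lid (plug 66 mm). Origin at the centre of its underside, z up. With its lid home the flange rests on the rim and the lid's origin is 50 mm above the crock's.
- crock_l: The second largest of four open, empty, round white crocks, loose on the worktop: 70 mm high, 104 mm wide, mouth 96 mm, 644 g. Takes the second largest lid (plug 84 mm). Origin at the centre of its underside, z up. With its lid home the flange rests on the rim and the lid's origin is 50 mm above the crock's.
- crock_xl: The largest of four open, empty, round white crocks, loose on the worktop: 70 mm high, 122 mm wide, mouth 114 mm, 716 g. Takes the largest lid (plug 102 mm). Origin at the centre of its underside, z up. With its lid home the flange rests on the rim and the lid's origin is 50 mm above the crock's.
- mustard_jar: Bystander: round jar of mustard with a yellow lid, 59 mm across and 80 mm high, behind the crocks near the middle. Origin at the centre of its underside.
- honey_jar: Bystander: round jar with a dark lid, 57 x 61 mm and 85 mm high, to the right of the crocks. Origin at the centre of its underside.

How it is judged:
At the end, for the whole second after the job is handed in: Each of the four lids lies on its own crock, within 10 mm of its centre, fully down (origin 45 to 54 mm above the crock's) and level within 0.07 rad, at rest and released; every crock stands upright on the worktop (horizontal distance between lid_s and crock_s below 0.01 m and z of lid_s in the frame of crock_s between 0.045 and 0.054 m and angle between each of lid_s, lid_m, lid_l, lid_xl's own z axis and vertical below 0.07 rad and angle between each of crock_s, crock_m, crock_l, crock_xl's own z axis and vertical below 0.05 rad and height (world z) of each of crock_s, crock_m, crock_l, crock_xl below 0.01 m and linear speed of each of lid_s, lid_m, lid_l, lid_xl below 0.02 m/s and angular speed of each of lid_s, lid_m, lid_l, lid_xl below 0.2 rad/s and contact force between each of lid_s, lid_m, lid_l, lid_xl and the fingers below 0.05 N and horizontal distance between lid_m and crock_m below 0.01 m and z of lid_m in the frame of crock_m between 0.045 and 0.054 m and horizontal distance between lid_l and crock_l below 0.01 m and z of lid_l in the frame of crock_l between 0.045 and 0.054 m and horizontal distance between lid_xl and crock_xl below 0.01 m and z of lid_xl in the frame of crock_xl between 0.045 and 0.054 m); the robot touches nothing.
It fails at once if a crock is pushed more than 40 mm from where it stood (distance of any of crock_s, crock_m, crock_l, crock_xl from where it was at the start of the episode above 0.04 m).
It fails at once if a lid is let go more than 25 mm above its seat on its crock ((horizontal distance between lid_s and crock_s below 0.04 m and z of lid_s in the frame of crock_s above 0.075 m and contact force between lid_s and the fingers below 0.02 N) or (horizontal distance between lid_m and crock_m below 0.04 m and z of lid_m in the frame of crock_m above 0.075 m and contact force between lid_m and the fingers below 0.02 N) or (horizontal distance between lid_l and crock_l below 0.04 m and z of lid_l in the frame of crock_l above 0.075 m and contact force between lid_l and the fingers below 0.02 N) or (horizontal distance between lid_xl and crock_xl below 0.04 m and z of lid_xl in the frame of crock_xl above 0.075 m and contact force between lid_xl and the fingers below 0.02 N)).
It fails at once if the mustard or honey jar is pushed more than 30 mm or knocked over (distance of any of mustard_jar, honey_jar from where it was at the start of the episode above 0.03 m or angle between any of mustard_jar, honey_jar's own z axis and vertical above 0.3 rad).
It also fails if it takes over 120 s, if anything falls off the work surface, if the arm or the gripper's body presses on something with over 40 N, if the wrist force passes 120 N, or if a joint passes its speed limit or range.

ROBOT

A 7-joint arm with a two-finger parallel gripper is mounted at the origin on a cart in front of the work surface, level with it; the furniture and walls round the work are solid. World frame = base frame: x ahead of the robot, y to its left, z up, the work surface at z = 0. Lengths are in m, angles in rad, forces in N, time in s.
With the tool pointing down it reaches from about 0.35 to 0.9 m from the base axis. Payload 19.9 kg.
Tool frame: the origin (TCP) lies between the finger pads; the fingertips stand 22 mm ahead of it and the grasp point (between the pads) lies 3 mm ahead of it; z points along the fingers, y is the line along which they close (so a half turn about z gives the same grasp; the last joint's range is limited). The gripper opens to 85 mm and grips with 20 to 120 N. Pads are 22 mm wide; open, the fingers measure 114 mm over their backs; the gripper's body (76 mm by 85 mm) begins 54 mm behind the grasp point. The pads swing forward as they close: fully open they stand 13 mm farther back than shut.
Start: joints at [1.206, 0.417, -0.01, 1.614, 0.005, 1.111, -0.053], TCP at [0.199, -0.593, 0.253] pointing down, gripper open.
Joint ranges: [-2.81, 2.81], [-0.39, 2.02], [-1.27, 1.25], [0.06, 2.57], [-1.19, 4.33], [0.19, 2], [-2.82, 2.82]. Speed limits (rad/s): [1.89, 1.89, 2.39, 2.39, 3.01, 3.01, 3.01].

INTERFACE

Orientations are given as a rotation vector (axis times angle).
In Python, from bench import ctrl gives the robot as it stands.
- The arm moves only by the tool drive_tool, never from a script. Its argument "moves" is a list of rows, each an object with "dp": the shift along the tool's x, y, z each as a share of 0.02 m, from -1 to 1, a list of three; "spin": the turn about the tool's z as a share of 0.1 rad, from -1 to 1; "jaw": the closure, from -1 (fully open) to 1 (shut). A call has 1 to 12 rows; each row shifts and turns the commanded pose from where the row before left it, along the tool's axes as they then stand; what a row does not reach is not made up. A row lasts 1/8 s, in which the tool goes at most 62.5 mm and 10.7 degrees, less where a joint would pass 70% of its speed; a pose out of reach is approached as far as the arm can. A call with a number of a shift or a turn outside -1 to 1 is refused whole. A call with a gripper value outside its range is refused whole. The fingers move at their own pace and stop on an object; "squeeze" is the grip in N (left out, the last holds). Time passes only in rows, so rows that do not move let the fingers close. It gives the time, the measured TCP pose, the force, the opening and the grip force at its end, in the units of the state.
- ctrl.state(): the state, without advancing time (a new reading comes with each control period).
- ctrl.read_camera(name): name is "scene" or "top"; returns (picture, depth): 480x640x3 uint8, blue, green, red; 480x640 float32, m along the optical axis (not along the pixel's ray), 0 where there is no reading.
- ctrl.camera_params(name): a dict with "camera_matrix" (3x3 intrinsics, pixels), "rvec" (rotation vector, rad) and "tvec" (3), from world to camera coordinates, as OpenCV has them. Camera axes: x right, y down, z forward; pixel columns grow to the right and rows downward; lengths in m; the calibration is good to about 2 mm. A picture is of the moment at which its call begins. camera_params takes no time and is no camera call.
- ctrl.close_job(): hands the job in; it is judged then, once.
The state is a dict: "t": time; "q": joint angles; "qd": joint speeds; "tau": joint torques, N m; "tool_pos": TCP position; "tool_rot": TCP orientation; "ft_force": force on the tool from outside, world axes, zero at the start; "moment": the same for the moment, N m; "grip_width": finger opening in m; "grip_force": force on a finger pad.
Only numpy, scipy, OpenCV 4.12 (cv2) and the standard library are available. Lean on these libraries where they do the work, as an engineer would, in place of code of your own. Each camera call takes 0.05 s, during which the arm holds its last target. There are 200 camera calls.

## Working session

There is one attempt and no reset: what is moved stays moved. The work goes in short steps, Python scripts to look and compute and a tool call to move; the robot and the scene stay as the last step left them, time stands still between calls to the robot, and variables do not carry over. Pictures are saved under pics/ and viewed, at most 14 in all, crops included, and the job is handed in when it is done.

Besides the shell and the picture viewer there is one more tool, called after "Emit:" in YAML: its name, and indented under it one key for each argument. drive_tool: Moves the arm, as the interface text tells. Shift numbers are shares of 0.02 m and turn numbers shares of 0.1 rad, none past 1 either way. Its arguments: {"type":"object","properties":{"moves":{"type":"array"},"squeeze":{"type":"number"}},"required":["moves"]}

```bash
mkdir -p pics; ls
python3 - <<'E'
from bench import ctrl
import cv2,numpy as np
for n in ("scene","top"):
    p,d=ctrl.read_camera(n); cv2.imwrite(f"pics/{n}0.png",p); np.savez(f"{n}0.npz",p=p,d=d)
    c=ctrl.camera_params(n); print(n,c)
print(ctrl.state())
E
```

```text
pics
scene {'camera_matrix': array([[449.66860579,   0.        , 315.11522586],
       [  0.        , 449.66860579, 239.62217198],
       [  0.        ,   0.        ,   1.        ]]), 'rvec': array([ 0.99663367, -2.41596143,  1.07447689]), 'tvec': array([0.36034789, 0.32950099, 1.02930901])}
top {'camera_matrix': array([[494.83531046,   0.        , 318.95975477],
       [  0.        , 494.83531046, 229.30074266],
       [  0.        ,   0.        ,   1.        ]]), 'rvec': array([ 2.11884742, -2.1179459 ,  0.21059006]), 'tvec': array([-0.0553191 ,  0.54961272,  1.58381919])}
{'t': 0.1, 'q': array([ 1.2055312 ,  0.41788257, -0.01030028,  1.61410071,  0.00473409,
        1.11071392, -0.05297428]), 'qd': array([-0.00012491, -0.00142694, -0.00084028, -0.0004296 ,  0.00102967,
        0.00058652,  0.00043063]), 'tau': array([ 3.46515910e-03, -8.65818930e+01,  6.81191739e-01, -4.35630441e+01,
        1.92368712e-02,  4.94926891e-03, -1.24124907e-05]), 'tool_pos': array([ 0.19872913, -0.59226256,  0.25274821]), 'tool_rot': array([-3.09947712e+00, -5.06254403e-01,  4.53049094e-04]), 'ft_force': array([-0.60218769,  0.22554257,  0.59285644]), 'moment': array([ 0.03533102, -0.02750785, -0.01168836]), 'grip_force': 0.0, 'grip_width': 0.08563162119594915}
```

View pics/top0.png

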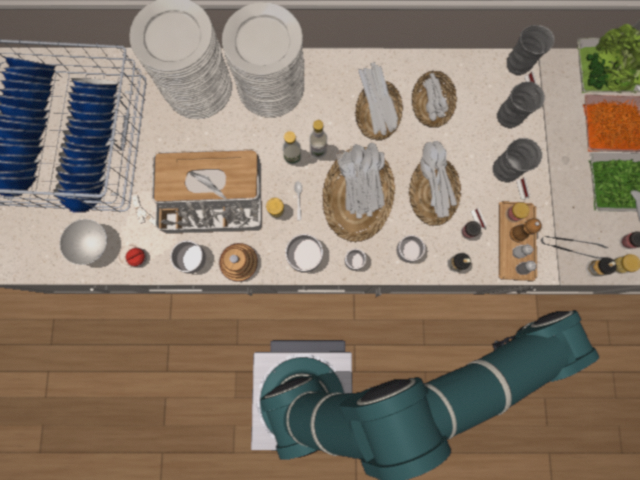

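View pics/scene0.png

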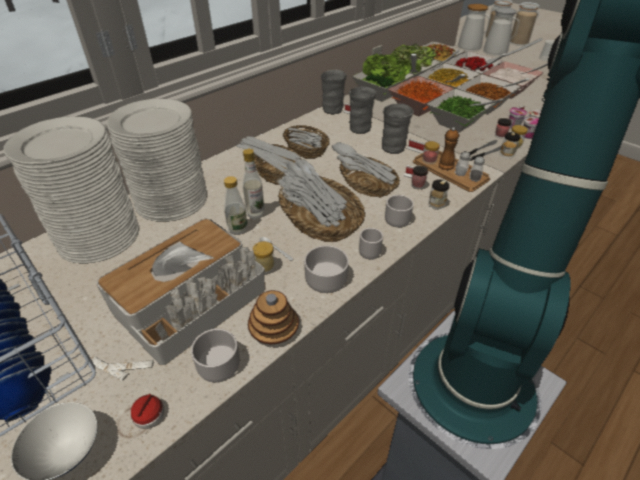

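The top view shows the crocks at about (189,257), (306,253), (356,260) and (411,249). The stack is at (238,261), the mustard jar at (276,207) and the honey jar at (461,262).

```bash
cat > h.py <<'E'
import cv2,numpy as np
from bench import ctrl
def cloud(n,d):
    c=ctrl.camera_params(n);K=c["camera_matrix"];R=cv2.Rodrigues(c["rvec"])[0];t=c["tvec"].ravel()
    v,u=np.mgrid[:480,:640]
    P=np.stack([(u-K[0,2])/K[0,0]*d,(v-K[1,2])/K[1,1]*d,d],-1)
    return (P-t)@R
def px(n,pt):
    c=ctrl.camera_params(n)
    return cv2.projectPoints(np.array([pt],float),c["rvec"],c["tvec"],c["camera_matrix"],None)[0].ravel()
def ring(W,uv,r,lo,hi):
    u,v=uv; S=W[v-r:v+r,u-r:u+r].reshape(-1,3)
    S=S[(S[:,2]>lo)&(S[:,2]<hi)]
    (c,rad)=cv2.minEnclosingCircle(S[:,:2].astype(np.float32))
    return np.round(c,4),round(2*rad,4),len(S),np.round(np.median(S[:,2]),4)
E
python3 - <<'E'
from h import *
z=np.load("top0.npz");W=cloud("top",z["d"])
print("table z",np.median(W[225:240,320:400,2]))
for n,uv,r in [("A",(189,257),24),("xl",(306,253),24),("s",(356,260),16),("m",(411,249),20)]:
    print(n,ring(W,uv,r,.055,.085), "depth range z",W[uv[1],uv[0]])
for lo,hi in [(.108,.13),(.09,.107),(.065,.085),(.04,.058),(.015,.032)]: print("stack",lo,ring(W,(238,261),26,lo,hi))
print("must",ring(W,(276,207),14,.06,.1),"honey",ring(W,(461,262),14,.06,.1))
s=np.load("scene0.npz");V=cloud("scene",s["d"])
for n,uv,r in [("A",(217,350),30),("xl",(327,265),30),("s",(371,240),16),("m",(398,208),18)]:
    print(n,ring(V,uv,r,.055,.085))
for lo,hi in [(.108,.13),(.09,.107),(.065,.085),(.04,.058),(.015,.032)]: print("stack",lo,ring(V,(273,315),32,lo,hi))
E
```

```text
table z 0.00405849945789079
A (array([0.4585, 0.3789]), 0.1064, 186, np.float64(0.0675)) depth range z [0.46435291 0.38396699 0.00222727]
xl (array([ 0.4716, -0.0036]), 0.1226, 179, np.float64(0.0677)) depth range z [ 0.47760049 -0.01139676  0.00620654]
s (array([ 0.4504, -0.1713]), 0.0681, 94, np.float64(0.0682)) depth range z [ 0.45358695 -0.17977908  0.00826897]
m (array([ 0.486 , -0.3549]), 0.0878, 144, np.float64(0.0671)) depth range z [ 0.4917366  -0.36693977  0.00436629]
stack 0.108 (array([0.443, 0.215]), 0.0738, 86, np.float64(0.1145))
stack 0.09 (array([0.4434, 0.216 ]), 0.0758, 335, np.float64(0.1021))
stack 0.065 (array([0.4429, 0.2181]), 0.0948, 208, np.float64(0.0763))
stack 0.04 (array([0.4458, 0.2186]), 0.1138, 240, np.float64(0.0509))
stack 0.015 (array([0.4458, 0.2159]), 0.131, 262, np.float64(0.0248))
must (array([0.6232, 0.093 ]), 0.059, 245, np.float64(0.0787)) honey (array([ 0.4411, -0.5122]), 0.0583, 269, np.float64(0.0836))
A (array([0.4801, 0.3845]), 0.158, 685, np.float64(0.0671))
xl (array([ 0.4825, -0.0321]), 0.1898, 462, np.float64(0.0652))
s (array([ 0.4635, -0.1733]), 0.1024, 242, np.float64(0.0648))
m (array([ 0.4832, -0.3542]), 0.0899, 243, np.float64(0.0648))
stack 0.108 (array([0.436 , 0.2278]), 0.0497, 101, np.float64(0.1186))
stack 0.09 (array([0.439 , 0.2144]), 0.0806, 523, np.float64(0.1037))
stack 0.065 (array([0.4805, 0.2203]), 0.1744, 489, np.float64(0.0776))
stack 0.04 (array([0.4825, 0.2104]), 0.1958, 563, np.float64(0.0516))
stack 0.015 (array([0.4732, 0.2014]), 0.2011, 655, np.float64(0.0259))
```

Emit:
drive_tool:
  moves:
    - {"dp": [0.6,-1,0],"spin": 0.81,"jaw": -1}
    - {"dp": [0.7,-1,0],"spin": 0.81,"jaw": -1}
    - {"dp": [0.8,-1,0],"spin": 0.81,"jaw": -1}
    - {"dp": [0.9,-1,0],"spin": 0.81,"jaw": -1}
    - {"dp": [1,-1,0],"spin": 0,"jaw": -1}
    - {"dp": [1,-1,0],"spin": 0,"jaw": -1}
    - {"dp": [1,-1,0],"spin": 0,"jaw": -1}
    - {"dp": [1,-1,0],"spin": 0,"jaw": -1}
    - {"dp": [1,-1,0],"spin": 0,"jaw": -1}
    - {"dp": [1,-1,0],"spin": 0,"jaw": -1}
    - {"dp": [1,-1,0],"spin": 0,"jaw": -1}
    - {"dp": [0,-1,0],"spin": 0,"jaw": -1}
  squeeze: 40

```text
t: 1.6
tool_pos: [0.3824, -0.3421, 0.2529]
tool_rot: [-3.141, -0.002, 0.0]
ft_force: [-0.9, -0.1, -0.8]
grip_width: 0.085
grip_force: 0.0
```

Run:
```python
from h import *
z=np.load("top0.npz");W=cloud("top",z["d"])
S=W[145:240,150:265].reshape(-1,3);S=S[S[:,2]>.05]
S=S[(S[:,0]>.53)]
print("box",S.min(0),S.max(0))
```

```text
box [0.54160159 0.13962316 0.05005685] [0.80603038 0.49180965 0.19608931]
```

Emit:
drive_tool:
  moves:
    - {"dp": [0.5,-1,0],"spin": 0,"jaw": -1}
    - {"dp": [0.5,-1,0],"spin": 0,"jaw": -1}
    - {"dp": [0.5,-1,0],"spin": 0,"jaw": -1}
    - {"dp": [0.5,-1,0],"spin": 0,"jaw": -1}
    - {"dp": [0.5,-1,0],"spin": 0,"jaw": -1}
    - {"dp": [0.5,-1,0],"spin": 0,"jaw": -1}
    - {"dp": [0,-1,0],"spin": 0,"jaw": -1}
    - {"dp": [0,-1,0],"spin": 0,"jaw": -1}
    - {"dp": [0,-1,0],"spin": 0,"jaw": -1}
    - {"dp": [0,-1,0],"spin": 0,"jaw": -1}
    - {"dp": [0,-1,0],"spin": 0,"jaw": -1}
    - {"dp": [0,-1,0],"spin": 0,"jaw": -1}

```text
t: 3.1
tool_pos: [0.4408, -0.1029, 0.2532]
tool_rot: [3.141, -0.001, -0.001]
ft_force: [0.1, -0.2, 0.2]
grip_width: 0.0852
grip_force: 0.0
```

Emit:
drive_tool:
  moves:
    - {"dp": [0,-1,0],"spin": 0,"jaw": -1}
    - {"dp": [0,-1,0],"spin": 0,"jaw": -1}
    - {"dp": [0,-1,0],"spin": 0,"jaw": -1}
    - {"dp": [0,-1,0],"spin": 0,"jaw": -1}
    - {"dp": [0,-1,0],"spin": 0,"jaw": -1}
    - {"dp": [0,-1,0],"spin": 0,"jaw": -1}
    - {"dp": [0,-1,0],"spin": 0,"jaw": -1}
    - {"dp": [0,-1,0],"spin": 0,"jaw": -1}
    - {"dp": [0,-1,0],"spin": 0,"jaw": -1}
    - {"dp": [0,-1,0],"spin": 0,"jaw": -1}
    - {"dp": [0,-1,0],"spin": 0,"jaw": -1}
    - {"dp": [0,-1,0],"spin": 0,"jaw": -1}

```text
t: 4.6
tool_pos: [0.4411, 0.1368, 0.2531]
tool_rot: [3.141, -0.001, -0.0]
ft_force: [0.7, -0.0, 0.8]
grip_width: 0.0857
grip_force: 0.0
```

Emit:
drive_tool:
  moves:
    - {"dp": [0.1,-1,0],"spin": 0,"jaw": -1}
    - {"dp": [0,-1,0],"spin": 0,"jaw": -1}
    - {"dp": [0,-1,0.5],"spin": 0,"jaw": -1}
    - {"dp": [0,-1,1],"spin": 0,"jaw": -0.3}
    - {"dp": [0,0,1],"spin": 0,"jaw": -0.3}
    - {"dp": [0,0,1],"spin": 0,"jaw": -0.3}
    - {"dp": [0,0,1],"spin": 0,"jaw": -0.3}
    - {"dp": [0,0,1],"spin": 0,"jaw": -0.3}
    - {"dp": [0,0,0.4],"spin": 0,"jaw": -0.3}
    - {"dp": [0,0,0],"spin": 0,"jaw": -0.3}

```text
t: 5.85
tool_pos: [0.4434, 0.2164, 0.1352]
tool_rot: [3.141, -0.0, -0.001]
ft_force: [0.2, 0.3, 0.1]
grip_width: 0.0558
grip_force: 0.0
```

Run:
```python
from h import *
p,d=ctrl.read_camera("scene"); u,v=px("scene",[.443,.216,.12]).astype(int); print(u,v)
cv2.imwrite("pics/s1.png",cv2.resize(p[v-70:v+70,u-90:u+90],None,fx=4,fy=4))
```

```text
270 296
```

View pics/s1.png

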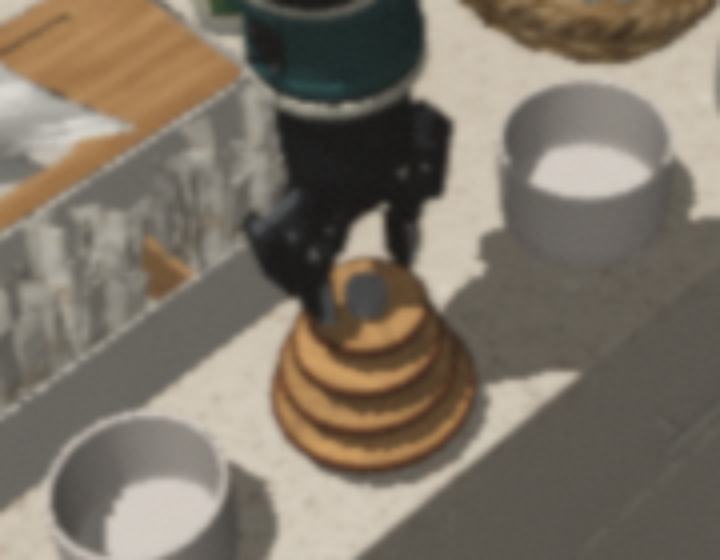

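The picture shows the fingers on either side of the top knob, which is at crop pixel (367,297), with the tips above the flange. I'll lower 5 mm and close.

Emit:
drive_tool:
  moves:
    - {"dp": [0,0,0.25],"spin": 0,"jaw": 0}
    - {"dp": [0,0,0],"spin": 0,"jaw": 1}
    - {"dp": [0,0,0],"spin": 0,"jaw": 1}
    - {"dp": [0,0,0],"spin": 0,"jaw": 1}
    - {"dp": [0,0,0],"spin": 0,"jaw": 1}
    - {"dp": [0,0,0],"spin": 0,"jaw": 1}

```text
t: 6.65
tool_pos: [0.4438, 0.2168, 0.1304]
tool_rot: [-3.141, 0.0, -0.0]
ft_force: [0.0, -0.2, 1.4]
grip_width: 0.0239
grip_force: 39.2
```

Emit:
drive_tool:
  moves:
    - {"dp": [0,0,-0.5],"spin": 0,"jaw": 1}
    - {"dp": [0,0,-1],"spin": 0,"jaw": 1}
    - {"dp": [0,0,-1],"spin": 0,"jaw": 1}
    - {"dp": [0,0.5,-1],"spin": 0,"jaw": 1}
    - {"dp": [0,1,-0.5],"spin": 0,"jaw": 1}
    - {"dp": [0,1,0],"spin": 0,"jaw": 1}
    - {"dp": [0,1,0],"spin": 0,"jaw": 1}
    - {"dp": [0,1,0],"spin": 0,"jaw": 1}
    - {"dp": [0,1,0],"spin": 0,"jaw": 1}
    - {"dp": [0,1,0],"spin": 0,"jaw": 1}
    - {"dp": [0,1,0],"spin": 0,"jaw": 1}
    - {"dp": [0,1,0],"spin": 0,"jaw": 1}

```text
t: 8.15
tool_pos: [0.4436, 0.0462, 0.2108]
tool_rot: [-3.141, 0.0, -0.0]
ft_force: [-0.5, 0.2, 0.0]
grip_width: 0.0238
grip_force: 39.3
```

Emit:
drive_tool:
  moves:
    - {"dp": [0.35,1,0],"spin": 0,"jaw": 1}
    - {"dp": [0,1,0],"spin": 0,"jaw": 1}
    - {"dp": [0,1,0],"spin": 0,"jaw": 1}
    - {"dp": [0,1,0],"spin": 0,"jaw": 1}
    - {"dp": [0,1,0],"spin": 0,"jaw": 1}
    - {"dp": [0,1,0],"spin": 0,"jaw": 1}
    - {"dp": [0,1,0],"spin": 0,"jaw": 1}
    - {"dp": [0,1,0],"spin": 0,"jaw": 1}
    - {"dp": [0,1,0],"spin": 0,"jaw": 1}
    - {"dp": [0,1,0],"spin": 0,"jaw": 1}
    - {"dp": [0,0.9,0],"spin": 0,"jaw": 1}
    - {"dp": [0,0,0],"spin": 0,"jaw": 1}

```text
t: 9.65
tool_pos: [0.4505, -0.1723, 0.2104]
tool_rot: [-3.142, 0.003, 0.0]
ft_force: [0.6, -0.3, -1.2]
grip_width: 0.0237
grip_force: 39.3
```

```bash
cat > look.py <<'E'
import sys
from h import *
tag=sys.argv[1]; pt=[float(a) for a in sys.argv[2:5]]; n=sys.argv[5] if len(sys.argv)>5 else "scene"
p,d=ctrl.read_camera(n); u,v=px(n,pt).astype(int); v=max(v,70);u=max(u,90)
cv2.imwrite(f"pics/{tag}.png",cv2.resize(p[v-70:v+70,u-90:u+90],None,fx=4,fy=4,interpolation=cv2.INTER_CUBIC)); print(u,v)
s=ctrl.state(); print(s["tool_pos"],s["ft_force"],s["grip_width"])
E
python3 look.py s2 .45 -.171 .12
```

```text
372 221
[ 0.45056017 -0.17137907  0.21038695] [-0.80863995  0.1568046  -0.63255312] 0.024049663460741236
```

View pics/s2.png

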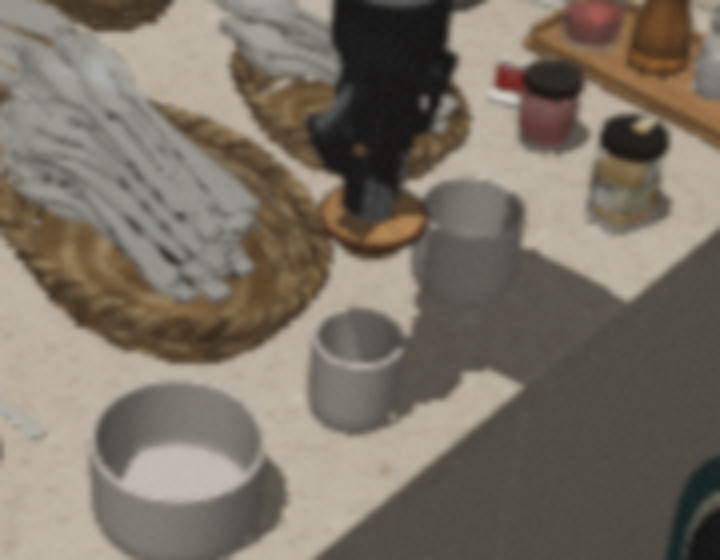

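The lid is held level at about (375,215) in the crop, over the small crock at (357,365). I'll lower it now.

Emit:
drive_tool:
  moves:
    - {"dp": [0,0,1],"spin": 0,"jaw": 1}
    - {"dp": [0,0,1],"spin": 0,"jaw": 1}
    - {"dp": [0,0,1],"spin": 0,"jaw": 1}
    - {"dp": [0,0,1],"spin": 0,"jaw": 1}
    - {"dp": [0,0,0.7],"spin": 0,"jaw": 1}
    - {"dp": [0,0,0.4],"spin": 0,"jaw": 1}
    - {"dp": [0,0,0.2],"spin": 0,"jaw": 1}
    - {"dp": [0,0,0],"spin": 0,"jaw": 1}

```text
t: 10.7
tool_pos: [0.4507, -0.1713, 0.1044]
tool_rot: [-3.142, 0.0, -0.0]
ft_force: [-0.3, 0.3, -0.2]
grip_width: 0.024
grip_force: 39.3
```

Emit:
drive_tool:
  moves:
    - {"dp": [0,0,0.1],"spin": 0,"jaw": 1}
    - {"dp": [0,0,0.05],"spin": 0,"jaw": 1}
    - {"dp": [0,0,0],"spin": 0,"jaw": 1}

```text
t: 11.08
tool_pos: [0.4511, -0.1715, 0.1028]
tool_rot: [3.141, -0.001, 0.002]
ft_force: [-9.8, 2.7, 30.5]
grip_width: 0.0241
grip_force: 42.4
```

Emit:
drive_tool:
  moves:
    - {"dp": [0,0,-0.05],"spin": 0,"jaw": 1}
    - {"dp": [0,0,0],"spin": 0,"jaw": 0.3}
    - {"dp": [0,0,0],"spin": 0,"jaw": -0.1}
    - {"dp": [0,0,0],"spin": 0,"jaw": -0.3}
    - {"dp": [0,0,-1],"spin": 0,"jaw": -0.3}
    - {"dp": [0,0,-1],"spin": 0,"jaw": -0.3}
    - {"dp": [0,0,-1],"spin": 0,"jaw": -0.3}
    - {"dp": [0,-1,-1],"spin": 0,"jaw": -0.3}
    - {"dp": [0,-1,-1],"spin": 0,"jaw": -0.3}
    - {"dp": [0,-1,0],"spin": 0,"jaw": -0.3}
    - {"dp": [0,-1,0],"spin": 0,"jaw": -0.3}
    - {"dp": [0,-1,0],"spin": 0,"jaw": -0.3}

```text
t: 12.58
tool_pos: [0.4506, -0.0706, 0.2023]
tool_rot: [-3.142, 0.0, -0.0]
ft_force: [-0.9, -0.9, -0.3]
grip_width: 0.0552
grip_force: 0.0
```

Emit:
drive_tool:
  moves:
    - {"dp": [0,-1,0],"spin": 0,"jaw": -0.3}
    - {"dp": [0,-1,0],"spin": 0,"jaw": -0.3}
    - {"dp": [0,-1,0],"spin": 0,"jaw": -0.3}
    - {"dp": [0,-1,0],"spin": 0,"jaw": -0.3}
    - {"dp": [0,-1,0],"spin": 0,"jaw": -0.3}
    - {"dp": [0,-1,0],"spin": 0,"jaw": -0.3}
    - {"dp": [0,-1,0],"spin": 0,"jaw": -0.3}
    - {"dp": [0,-1,0],"spin": 0,"jaw": -0.3}

```text
t: 13.58
tool_pos: [0.4506, 0.0894, 0.2023]
tool_rot: [-3.142, 0.0, 0.0]
ft_force: [1.0, 0.1, -0.1]
grip_width: 0.0555
grip_force: 0.0
```

```bash
python3 look.py s3 .445 .0 .05
python3 - <<'E'
from h import *
p,d=ctrl.read_camera("top");W=cloud("top",d); cv2.imwrite("pics/t3.png",p)
print("stack", ring(W,(238,261),26,.07,.085),ring(W,(238,261),26,.086,.1),ring(W,(238,261),26,.04,.058),ring(W,(238,261),26,.015,.032))
print("lid s",ring(W,(356,260),18,.067,.085),"knob",ring(W,(356,260),14,.087,.1))
E
```

```text
331 270
[0.4504681  0.09181806 0.20238574] [-1.29433541  3.95436425 -0.03772353] 0.055253233114028535
stack (array([0.444 , 0.2178]), 0.0943, 420, np.float64(0.077)) (array([0.4455, 0.2165]), 0.0287, 50, np.float64(0.0921)) (array([0.4456, 0.2185]), 0.1116, 119, np.float64(0.0499)) (array([0.4447, 0.2182]), 0.1296, 111, np.float64(0.024))
lid s (array([ 0.4512, -0.1712]), 0.0758, 369, np.float64(0.0756)) knob (array([ 0.4496, -0.1711]), 0.0252, 45, np.float64(0.0921))
```

View pics/s3.png

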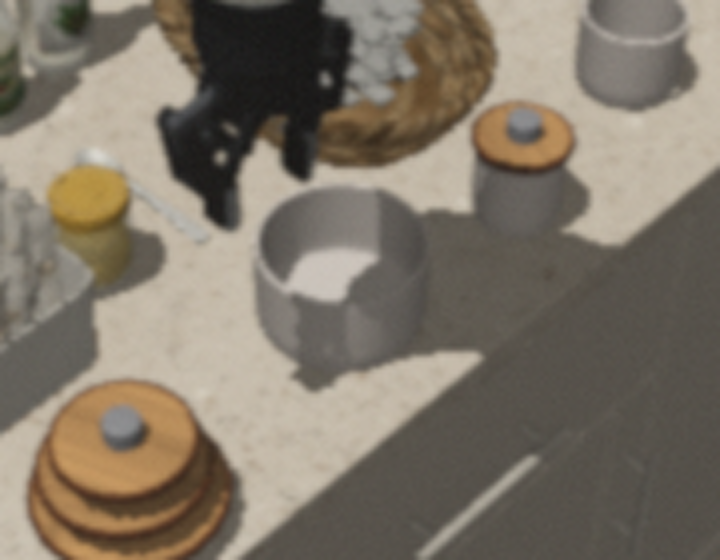

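The crop shows lid_s flat on its crock at (522,135). The medium lid now tops the stack, with its knob at (122,428).

Emit:
drive_tool:
  moves:
    - {"dp": [-0.3,-1,0],"spin": 0,"jaw": -0.3}
    - {"dp": [0,-1,0],"spin": 0,"jaw": -0.3}
    - {"dp": [0,-1,0],"spin": 0,"jaw": -0.3}
    - {"dp": [0,-1,0],"spin": 0,"jaw": -0.3}
    - {"dp": [0,-1,0],"spin": 0,"jaw": -0.3}
    - {"dp": [0,-1,1],"spin": 0,"jaw": -0.3}
    - {"dp": [0,-0.3,1],"spin": 0,"jaw": -0.3}
    - {"dp": [0,0,1],"spin": 0,"jaw": -0.3}
    - {"dp": [0,0,1],"spin": 0,"jaw": -0.3}
    - {"dp": [0,0,0.65],"spin": 0,"jaw": -0.3}
    - {"dp": [0,0,0],"spin": 0,"jaw": -0.3}

```text
t: 15.05
tool_pos: [0.4444, 0.2143, 0.1087]
tool_rot: [3.141, -0.001, -0.002]
ft_force: [-0.4, -0.4, 0.5]
grip_width: 0.0559
grip_force: 0.0
```

Emit:
drive_tool:
  moves:
    - {"dp": [0,-0.12,0.22],"spin": 0,"jaw": 0}
    - {"dp": [0,0,0],"spin": 0,"jaw": 1}
    - {"dp": [0,0,0],"spin": 0,"jaw": 1}
    - {"dp": [0,0,0],"spin": 0,"jaw": 1}
    - {"dp": [0,0,0],"spin": 0,"jaw": 1}
    - {"dp": [0,0,0],"spin": 0,"jaw": 1}

```text
t: 15.8
tool_pos: [0.4448, 0.2172, 0.1051]
tool_rot: [-3.141, 0.0, -0.001]
ft_force: [0.1, 0.8, 6.3]
grip_width: 0.024
grip_force: 39.3
```

Emit:
drive_tool:
  moves:
    - {"dp": [0,0,-0.5],"spin": 0,"jaw": 1}
    - {"dp": [0,0,-1],"spin": 0,"jaw": 1}
    - {"dp": [0,0,-1],"spin": 0,"jaw": 1}
    - {"dp": [0,0.5,-1],"spin": 0,"jaw": 1}
    - {"dp": [0,1,-1],"spin": 0,"jaw": 1}
    - {"dp": [0,1,-0.5],"spin": 0,"jaw": 1}
    - {"dp": [0,1,0],"spin": 0,"jaw": 1}
    - {"dp": [0,1,0],"spin": 0,"jaw": 1}
    - {"dp": [0,1,0],"spin": 0,"jaw": 1}
    - {"dp": [0,1,0],"spin": 0,"jaw": 1}
    - {"dp": [0,1,0],"spin": 0,"jaw": 1}
    - {"dp": [0,1,0],"spin": 0,"jaw": 1}

```text
t: 17.3
tool_pos: [0.4444, 0.0465, 0.2053]
tool_rot: [-3.142, 0.0, 0.0]
ft_force: [0.8, 0.5, -0.7]
grip_width: 0.0239
grip_force: 39.4
```

Emit:
drive_tool:
  moves:
    - {"dp": [0,1,0],"spin": 0,"jaw": 1}
    - {"dp": [0,1,0],"spin": 0,"jaw": 1}
    - {"dp": [0,1,0],"spin": 0,"jaw": 1}
    - {"dp": [0,1,0],"spin": 0,"jaw": 1}
    - {"dp": [0,1,0],"spin": 0,"jaw": 1}
    - {"dp": [0,1,0],"spin": 0,"jaw": 1}
    - {"dp": [0,1,0],"spin": 0,"jaw": 1}
    - {"dp": [0,1,0],"spin": 0,"jaw": 1}
    - {"dp": [0.5,1,0],"spin": 0,"jaw": 1}
    - {"dp": [0.5,1,0],"spin": 0,"jaw": 1}
    - {"dp": [0.5,1,0],"spin": 0,"jaw": 1}
    - {"dp": [0.5,1,0],"spin": 0,"jaw": 1}

```text
t: 18.8
tool_pos: [0.4854, -0.1941, 0.2047]
tool_rot: [-3.141, 0.0, 0.0]
ft_force: [0.1, 0.8, -1.2]
grip_width: 0.0241
grip_force: 39.4
```

Emit:
drive_tool:
  moves:
    - {"dp": [0,1,0],"spin": 0,"jaw": 1}
    - {"dp": [0,1,0],"spin": 0,"jaw": 1}
    - {"dp": [0,1,0],"spin": 0,"jaw": 1}
    - {"dp": [0,1,0],"spin": 0,"jaw": 1}
    - {"dp": [0,1,0],"spin": 0,"jaw": 1}
    - {"dp": [0,1,0],"spin": 0,"jaw": 1}
    - {"dp": [0,1,0],"spin": 0,"jaw": 1}
    - {"dp": [0,1,0],"spin": 0,"jaw": 1}
    - {"dp": [0,0.1,0],"spin": 0,"jaw": 1}
    - {"dp": [0,0,0],"spin": 0,"jaw": 1}
    - {"dp": [0,0,0],"spin": 0,"jaw": 1}

```text
t: 20.18
tool_pos: [0.4848, -0.3542, 0.2049]
tool_rot: [-3.141, -0.001, 0.0]
ft_force: [-0.6, 0.6, -0.5]
grip_width: 0.024
grip_force: 39.4
```

Emit:
drive_tool:
  moves:
    - {"dp": [0.05,0,1],"spin": 0,"jaw": 1}
    - {"dp": [0,0,1],"spin": 0,"jaw": 1}
    - {"dp": [0,0,1],"spin": 0,"jaw": 1}
    - {"dp": [0,0,1],"spin": 0,"jaw": 1}
    - {"dp": [0,0,0.5],"spin": 0,"jaw": 1}
    - {"dp": [0,0,0.3],"spin": 0,"jaw": 1}
    - {"dp": [0,0,0.2],"spin": 0,"jaw": 1}
    - {"dp": [0,0,0.05],"spin": 0,"jaw": 1}
    - {"dp": [0,0,0.05],"spin": 0,"jaw": 1}

```text
t: 21.3
tool_pos: [0.4858, -0.3551, 0.1037]
tool_rot: [3.141, -0.001, 0.001]
ft_force: [-6.7, 3.9, 18.5]
grip_width: 0.0236
grip_force: 41.1
```

Seated, so I'll release it and return.

Emit:
drive_tool:
  moves:
    - {"dp": [0,0,0],"spin": 0,"jaw": 1}
    - {"dp": [0,0,0],"spin": 0,"jaw": 0.3}
    - {"dp": [0,0,0],"spin": 0,"jaw": -0.1}
    - {"dp": [0,0,0],"spin": 0,"jaw": -0.3}
    - {"dp": [0,0,-1],"spin": 0,"jaw": -0.3}
    - {"dp": [0,0,-1],"spin": 0,"jaw": -0.3}
    - {"dp": [0,0,-1],"spin": 0,"jaw": -0.3}
    - {"dp": [0,-1,-1],"spin": 0,"jaw": -0.3}
    - {"dp": [0,-1,0],"spin": 0,"jaw": -0.3}
    - {"dp": [-0.5,-1,0],"spin": 0,"jaw": -0.3}
    - {"dp": [-0.5,-1,0],"spin": 0,"jaw": -0.3}
    - {"dp": [-0.5,-1,0],"spin": 0,"jaw": -0.3}

```text
t: 22.8
tool_pos: [0.4551, -0.2537, 0.1831]
tool_rot: [3.142, 0.0, -0.0]
ft_force: [0.8, -0.1, -0.2]
grip_width: 0.0552
grip_force: 0.0
```

Emit:
drive_tool:
  moves:
    - {"dp": [-0.5,-1,0],"spin": 0,"jaw": -0.3}
    - {"dp": [0,-1,0],"spin": 0,"jaw": -0.3}
    - {"dp": [0,-1,0],"spin": 0,"jaw": -0.3}
    - {"dp": [0,-1,0],"spin": 0,"jaw": -0.3}
    - {"dp": [0,-1,0],"spin": 0,"jaw": -0.3}
    - {"dp": [0,-1,0],"spin": 0,"jaw": -0.3}
    - {"dp": [0,-1,0],"spin": 0,"jaw": -0.3}
    - {"dp": [0,-1,0],"spin": 0,"jaw": -0.3}
    - {"dp": [0,-1,0],"spin": 0,"jaw": -0.3}
    - {"dp": [0,-1,0],"spin": 0,"jaw": -0.3}
    - {"dp": [0,-1,0],"spin": 0,"jaw": -0.3}
    - {"dp": [0,-1,0],"spin": 0,"jaw": -0.3}

```text
t: 24.3
tool_pos: [0.4458, -0.0135, 0.1831]
tool_rot: [-3.142, -0.0, -0.0]
ft_force: [0.2, -0.9, 0.2]
grip_width: 0.0556
grip_force: 0.0
```

Emit:
drive_tool:
  moves:
    - {"dp": [0,-1,0],"spin": 0,"jaw": -0.3}
    - {"dp": [0,-1,0],"spin": 0,"jaw": -0.3}
    - {"dp": [0,-1,0],"spin": 0,"jaw": -0.3}
    - {"dp": [0,-1,0],"spin": 0,"jaw": -0.3}
    - {"dp": [0,-1,0],"spin": 0,"jaw": -0.3}

```text
t: 24.92
tool_pos: [0.4456, 0.0865, 0.1831]
tool_rot: [-3.141, -0.0, -0.0]
ft_force: [-0.6, -0.4, 0.1]
grip_width: 0.0555
grip_force: 0.0
```

Run:
```python
from h import *
p,d=ctrl.read_camera("top");W=cloud("top",d); cv2.imwrite("pics/t4.png",p)
print("stack", ring(W,(238,261),26,.04,.058),ring(W,(238,261),26,.06,.075),ring(W,(238,261),26,.015,.032))
print("lid m",ring(W,(411,249),22,.067,.085),"knob",ring(W,(411,249),14,.087,.1))
print(ctrl.state()["tool_pos"])
```

```text
stack (array([0.4458, 0.2176]), 0.113, 590, np.float64(0.0505)) (array([0.4468, 0.2266]), 0.0864, 51, np.float64(0.0666)) (array([0.4438, 0.2182]), 0.1303, 120, np.float64(0.0249))
lid m (array([ 0.4837, -0.3543]), 0.0956, 587, np.float64(0.0755)) knob (array([ 0.4845, -0.3497]), 0.03, 46, np.float64(0.0926))
[0.44553638 0.08889327 0.18319247]
```

Emit:
drive_tool:
  moves:
    - {"dp": [0,-1,0],"spin": 0,"jaw": -0.3}
    - {"dp": [0,-1,0],"spin": 0,"jaw": -0.3}
    - {"dp": [0,-1,0],"spin": 0,"jaw": -0.3}
    - {"dp": [0,-1,0],"spin": 0,"jaw": -0.3}
    - {"dp": [0,-1,0],"spin": 0,"jaw": -0.3}
    - {"dp": [0,-1,1],"spin": 0,"jaw": -0.3}
    - {"dp": [0,-0.5,1],"spin": 0,"jaw": -0.3}
    - {"dp": [0,0,1],"spin": 0,"jaw": -0.3}
    - {"dp": [0,0,1],"spin": 0,"jaw": -0.3}
    - {"dp": [0,0,0.9],"spin": 0,"jaw": -0.3}
    - {"dp": [0,0,0],"spin": 0,"jaw": -0.3}

```text
t: 26.35
tool_pos: [0.4451, 0.2152, 0.084]
tool_rot: [3.141, 0.0, -0.003]
ft_force: [-0.2, -0.1, 1.0]
grip_width: 0.0554
grip_force: 0.0
```

Emit:
drive_tool:
  moves:
    - {"dp": [0,-0.1,0.24],"spin": 0,"jaw": 0}
    - {"dp": [0,0,0],"spin": 0,"jaw": 1}
    - {"dp": [0,0,0],"spin": 0,"jaw": 1}
    - {"dp": [0,0,0],"spin": 0,"jaw": 1}
    - {"dp": [0,0,0],"spin": 0,"jaw": 1}
    - {"dp": [0,0,0],"spin": 0,"jaw": 1}

```text
t: 27.1
tool_pos: [0.4459, 0.2172, 0.0804]
tool_rot: [-3.141, 0.0, -0.001]
ft_force: [-0.9, -1.1, 6.1]
grip_width: 0.024
grip_force: 39.4
```

Emit:
drive_tool:
  moves:
    - {"dp": [0,0,-0.5],"spin": 0,"jaw": 1}
    - {"dp": [0,0,-1],"spin": 0,"jaw": 1}
    - {"dp": [0,0,-1],"spin": 0,"jaw": 1}
    - {"dp": [0,-0.5,-1],"spin": 0,"jaw": 1}
    - {"dp": [0,-1,-1],"spin": 0,"jaw": 1}
    - {"dp": [0.35,-1,0],"spin": 0,"jaw": 1}
    - {"dp": [0.3,-1,0],"spin": 0,"jaw": 1}
    - {"dp": [0,-1,0],"spin": 0,"jaw": 1}
    - {"dp": [0,-1,0],"spin": 0,"jaw": 1}
    - {"dp": [0,-1,0],"spin": 0,"jaw": 1}
    - {"dp": [0,-1,0],"spin": 0,"jaw": 1}
    - {"dp": [0,-0.5,0],"spin": 0,"jaw": 1}

```text
t: 28.6
tool_pos: [0.4584, 0.3786, 0.17]
tool_rot: [-3.141, -0.001, 0.0]
ft_force: [0.2, -0.4, -2.0]
grip_width: 0.0234
grip_force: 39.4
```

Emit:
drive_tool:
  moves:
    - {"dp": [0,-0.05,0],"spin": 0,"jaw": 1}
    - {"dp": [0,0,0],"spin": 0,"jaw": 1}

```text
t: 28.85
tool_pos: [0.4589, 0.3776, 0.17]
tool_rot: [3.141, -0.001, -0.0]
ft_force: [-0.5, -0.6, -2.3]
grip_width: 0.0237
grip_force: 39.4
```

```bash
python3 look.py s5 .4585 .37 .1
```

```text
214 335
[0.45895138 0.37743162 0.17007519] [ 0.66343861 -0.61889686 -1.43251318] 0.023332312322085103
```

View pics/s5.png

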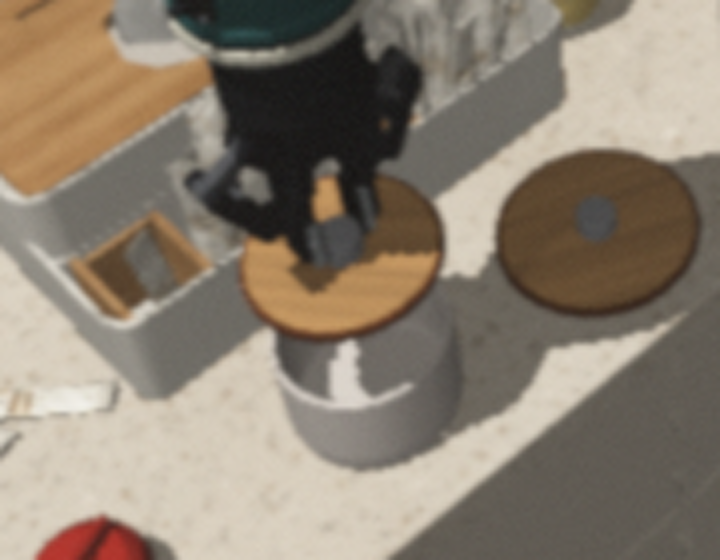

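The large lid, at (340,255) in the crop, is above its crock at (370,370) and roughly level, clear of the cutlery box. I'll lower it.

Emit:
drive_tool:
  moves:
    - {"dp": [0,-0.05,1],"spin": 0,"jaw": 1}
    - {"dp": [0,0,1],"spin": 0,"jaw": 1}
    - {"dp": [0,0,0.6],"spin": 0,"jaw": 1}
    - {"dp": [0,0,0.4],"spin": 0,"jaw": 1}
    - {"dp": [0,0,0.2],"spin": 0,"jaw": 1}
    - {"dp": [0,0,0.1],"spin": 0,"jaw": 1}
    - {"dp": [0,0,0],"spin": 0,"jaw": 1}

```text
t: 29.78
tool_pos: [0.4588, 0.3793, 0.1049]
tool_rot: [-3.141, 0.0, -0.001]
ft_force: [-3.4, -2.5, 5.6]
grip_width: 0.0239
grip_force: 40.1
```

Emit:
drive_tool:
  moves:
    - {"dp": [0,0,0.06],"spin": 0,"jaw": 1}
    - {"dp": [0,0,0],"spin": 0,"jaw": 0.3}
    - {"dp": [0,0,0],"spin": 0,"jaw": -0.1}
    - {"dp": [0,0,0],"spin": 0,"jaw": -0.3}
    - {"dp": [0,0,-1],"spin": 0,"jaw": -0.3}
    - {"dp": [0,0,-1],"spin": 0,"jaw": -0.3}
    - {"dp": [0,0,-1],"spin": 0,"jaw": -0.3}
    - {"dp": [0,1,0],"spin": 0,"jaw": -0.3}
    - {"dp": [-0.3,1,0],"spin": 0,"jaw": -0.3}
    - {"dp": [-0.3,1,0],"spin": 0,"jaw": -0.3}
    - {"dp": [0,1,0],"spin": 0,"jaw": -0.3}
    - {"dp": [0,1,0],"spin": 0,"jaw": -0.3}

```text
t: 31.28
tool_pos: [0.4469, 0.2775, 0.163]
tool_rot: [3.141, -0.001, 0.0]
ft_force: [0.1, -0.1, 0.4]
grip_width: 0.0557
grip_force: 0.0
```

Run:
```python
from h import *
p,d=ctrl.read_camera("top");W=cloud("top",d); cv2.imwrite("pics/t5.png",p)
print("xl", ring(W,(238,261),28,.015,.032),ring(W,(238,261),20,.036,.048))
print("lid l",ring(W,(189,257),26,.067,.085),"knob",ring(W,(189,257),14,.087,.1))
print("crock xl",ring(W,(306,253),24,.055,.085))
print(ctrl.state()["tool_pos"])
```

```text
xl (array([0.4583, 0.2034]), 0.1242, 437, np.float64(0.0249)) (array([0., 0.]), 0.0, 0, np.float64(nan))
lid l (array([0.4247, 0.4033]), 0.0685, 79, np.float64(0.0754)) knob (array([0., 0.]), 0.0, 0, np.float64(nan))
crock xl (array([ 0.4721, -0.0032]), 0.1233, 177, np.float64(0.0678))
[0.44724016 0.27507615 0.16272693]
  return _methods._mean(a, axis=axis, dtype=dtype,
  ret = ret.dtype.type(ret / rcount)
```

Emit:
drive_tool:
  moves:
    - {"dp": [-0.1,1,0],"spin": 0,"jaw": -0.3}
    - {"dp": [0,1,0],"spin": 0,"jaw": -0.3}
    - {"dp": [0,0.9,0.5],"spin": 0,"jaw": -0.3}
    - {"dp": [0,0,1],"spin": 0,"jaw": -0.3}
    - {"dp": [0,0,1],"spin": 0,"jaw": -0.3}
    - {"dp": [0,0,1],"spin": 0,"jaw": -0.3}
    - {"dp": [0,0,1],"spin": 0,"jaw": -0.3}
    - {"dp": [0,0,0.7],"spin": 0,"jaw": -0.3}
    - {"dp": [0,0,0],"spin": 0,"jaw": -0.3}

```text
t: 32.45
tool_pos: [0.4441, 0.2207, 0.058]
tool_rot: [3.141, -0.0, -0.003]
ft_force: [-0.1, -0.2, -0.7]
grip_width: 0.0554
grip_force: 0.0
```

```bash
python3 look.py s6 .445 .27 .05
python3 - <<'E'
from h import *
p,d=ctrl.read_camera("top");W=cloud("top",d)
print("lid l",ring(W,(189,257),26,.067,.085))
V=cloud("scene",ctrl.read_camera("scene")[1])
print("xl scene knob",ring(V,(int(px("scene",[.445,.2175,.03])[0]),int(px("scene",[.445,.2175,.03])[1])),30,.022,.029))
E
```

```text
255 326
[0.44451471 0.22100281 0.05875993] [ 0.212065    0.73184185 -0.0226916 ] 0.055738095017619414
lid l (array([0.4589, 0.3788]), 0.113, 680, np.float64(0.0751))
xl scene knob (array([0.4653, 0.2161]), 0.1786, 1199, np.float64(0.0261))
```

View pics/s6.png

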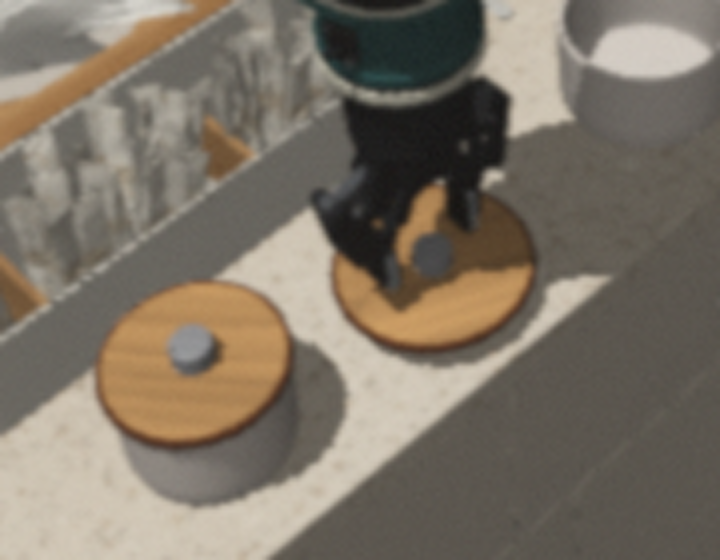

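Lid_l lies flat on its crock at (195,360). The fingers straddle lid_xl's knob at (432,255), so I'll lower slightly and grip.

Emit:
drive_tool:
  moves:
    - {"dp": [0,0.15,0.22],"spin": 0,"jaw": 0}
    - {"dp": [0,0,0],"spin": 0,"jaw": 1}
    - {"dp": [0,0,0],"spin": 0,"jaw": 1}
    - {"dp": [0,0,0],"spin": 0,"jaw": 1}
    - {"dp": [0,0,0],"spin": 0,"jaw": 1}
    - {"dp": [0,0,0],"spin": 0,"jaw": 1}
  squeeze: 55

```text
t: 33.35
tool_pos: [0.4448, 0.2181, 0.0547]
tool_rot: [3.142, -0.0, 0.0]
ft_force: [-1.5, -1.5, 4.8]
grip_width: 0.0226
grip_force: 53.9
```

Emit:
drive_tool:
  moves:
    - {"dp": [0,0,-0.5],"spin": 0,"jaw": 1}
    - {"dp": [0,0,-1],"spin": 0,"jaw": 1}
    - {"dp": [0,0,-1],"spin": 0,"jaw": 1}
    - {"dp": [0,0,-1],"spin": 0,"jaw": 1}
    - {"dp": [0,1,-1],"spin": 0,"jaw": 1}
    - {"dp": [0,1,-1],"spin": 0,"jaw": 1}
    - {"dp": [0,1,0],"spin": 0,"jaw": 1}
    - {"dp": [0,1,0],"spin": 0,"jaw": 1}
    - {"dp": [0,1,0],"spin": 0,"jaw": 1}
    - {"dp": [0.5,1,0],"spin": 0,"jaw": 1}
    - {"dp": [0.5,1,0],"spin": 0,"jaw": 1}
    - {"dp": [0.35,1,0],"spin": 0,"jaw": 1}

```text
t: 34.85
tool_pos: [0.4719, 0.0576, 0.165]
tool_rot: [-3.141, -0.0, -0.0]
ft_force: [-0.9, 0.4, -1.4]
grip_width: 0.0232
grip_force: 54.1
```

Emit:
drive_tool:
  moves:
    - {"dp": [0,1,0],"spin": 0,"jaw": 1}
    - {"dp": [0,1,0],"spin": 0,"jaw": 1}
    - {"dp": [0,1,0],"spin": 0,"jaw": 1}
    - {"dp": [0,0.05,0],"spin": 0,"jaw": 1}
    - {"dp": [0,0,0],"spin": 0,"jaw": 1}
    - {"dp": [0,0,0],"spin": 0,"jaw": 1}

```text
t: 35.6
tool_pos: [0.4716, -0.0021, 0.1646]
tool_rot: [-3.141, -0.001, -0.0]
ft_force: [-0.2, -0.8, -1.1]
grip_width: 0.0232
grip_force: 54.1
```

```bash
python3 look.py s7 .47 0 .09
```

```text
325 255
[ 0.47165029 -0.00216468  0.16458903] [-0.04021545 -0.40411373 -1.41835863] 0.023218867294287862
```

View pics/s7.png

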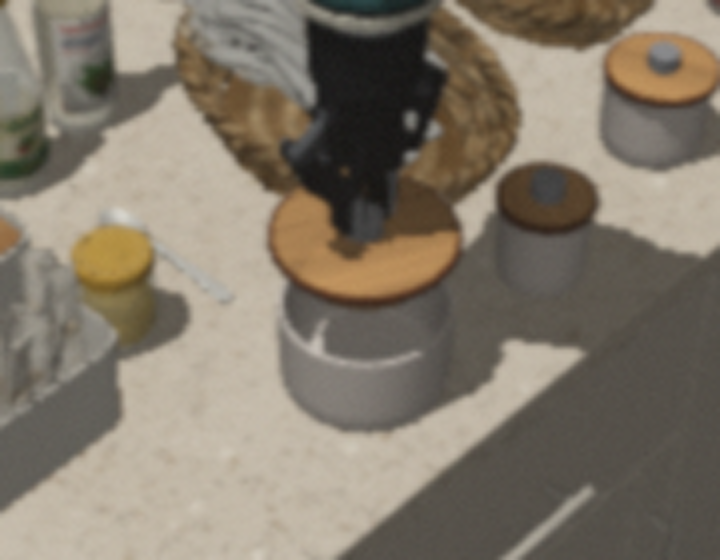

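Lid_xl at (365,240) is centred over its crock at (365,350). Lids s and m look seated at (547,195) and (660,68).

Emit:
drive_tool:
  moves:
    - {"dp": [0,0.05,1],"spin": 0,"jaw": 1}
    - {"dp": [0,0,1],"spin": 0,"jaw": 1}
    - {"dp": [0,0,0.4],"spin": 0,"jaw": 1}
    - {"dp": [0,0,0.3],"spin": 0,"jaw": 1}
    - {"dp": [0,0,0.15],"spin": 0,"jaw": 1}
    - {"dp": [0,0,0.1],"spin": 0,"jaw": 1}
    - {"dp": [0,0,0],"spin": 0,"jaw": 1}

```text
t: 36.52
tool_pos: [0.4717, -0.0039, 0.1056]
tool_rot: [-3.142, 0.0, -0.0]
ft_force: [0.0, 0.0, -1.8]
grip_width: 0.0232
grip_force: 54.2
```

Emit:
drive_tool:
  moves:
    - {"dp": [0,0,0.05],"spin": 0,"jaw": 1}
    - {"dp": [0,0,0],"spin": 0,"jaw": 1}

```text
t: 36.78
tool_pos: [0.4718, -0.0039, 0.1049]
tool_rot: [3.141, -0.0, 0.001]
ft_force: [-2.4, -0.4, 6.9]
grip_width: 0.023
grip_force: 55.1
```

Contact at the seat height. I'll release, rise and move aside.

Emit:
drive_tool:
  moves:
    - {"dp": [0,0,0.03],"spin": 0,"jaw": 1}
    - {"dp": [0,0,0],"spin": 0,"jaw": 0.3}
    - {"dp": [0,0,0],"spin": 0,"jaw": -0.1}
    - {"dp": [0,0,0],"spin": 0,"jaw": -0.3}
    - {"dp": [0,0,-1],"spin": 0,"jaw": -0.3}
    - {"dp": [0,0,-1],"spin": 0,"jaw": -0.3}
    - {"dp": [0,0,-1],"spin": 0,"jaw": -0.3}
    - {"dp": [0,0,-1],"spin": 0,"jaw": -0.3}
    - {"dp": [0,-1,-1],"spin": 0,"jaw": -0.3}
    - {"dp": [0,-1,-1],"spin": 0,"jaw": -0.3}
    - {"dp": [0,-1,-1],"spin": 0,"jaw": -0.3}
    - {"dp": [0,-1,0],"spin": 0,"jaw": -0.3}

```text
t: 38.28
tool_pos: [0.4722, 0.0769, 0.2452]
tool_rot: [-3.142, 0.0, -0.004]
ft_force: [-0.1, -0.2, -0.3]
grip_width: 0.0557
grip_force: 0.0
```

Emit:
drive_tool:
  moves:
    - {"dp": [0,-1,0],"spin": 0,"jaw": -0.3}
    - {"dp": [0,-1,0],"spin": 0,"jaw": -0.3}
    - {"dp": [0,-1,0],"spin": 0,"jaw": -0.3}
    - {"dp": [0,-1,0],"spin": 0,"jaw": -0.3}
    - {"dp": [0,-1,0],"spin": 0,"jaw": -0.3}
    - {"dp": [0,-1,0],"spin": 0,"jaw": -0.3}
    - {"dp": [0,0,0],"spin": 0,"jaw": -0.3}
    - {"dp": [0,0,0],"spin": 0,"jaw": -0.3}
    - {"dp": [0,0,0],"spin": 0,"jaw": -0.3}

```text
t: 39.4
tool_pos: [0.4718, 0.1953, 0.2439]
tool_rot: [3.141, -0.002, -0.0]
ft_force: [1.0, 0.0, -0.1]
grip_width: 0.0559
grip_force: 0.0
```

Run:
```python
from h import *
p,d=ctrl.read_camera("top");W=cloud("top",d)
for n,uv,r in [("l",(189,257),26),("xl",(306,253),28),("s",(356,260),18),("m",(411,249),22)]: print(n,ring(W,uv,r,.067,.085))
p,d=ctrl.read_camera("scene"); cv2.imwrite("pics/s8.png",cv2.resize(p[150:400,150:480],None,fx=2.4,fy=2.4))
print(ctrl.state()["qd"].round(3))
```

```text
l (array([0.4585, 0.3797]), 0.1131, 816, np.float64(0.0751))
xl (array([ 0.4969, -0.026 ]), 0.1943, 1184, np.float64(0.0753))
s (array([ 0.4505, -0.1716]), 0.0762, 370, np.float64(0.0756))
m (array([ 0.4845, -0.3536]), 0.0943, 587, np.float64(0.0755))
[-0.002 -0.001 -0.003 -0.001  0.001  0.001 -0.001]
```

View pics/s8.png

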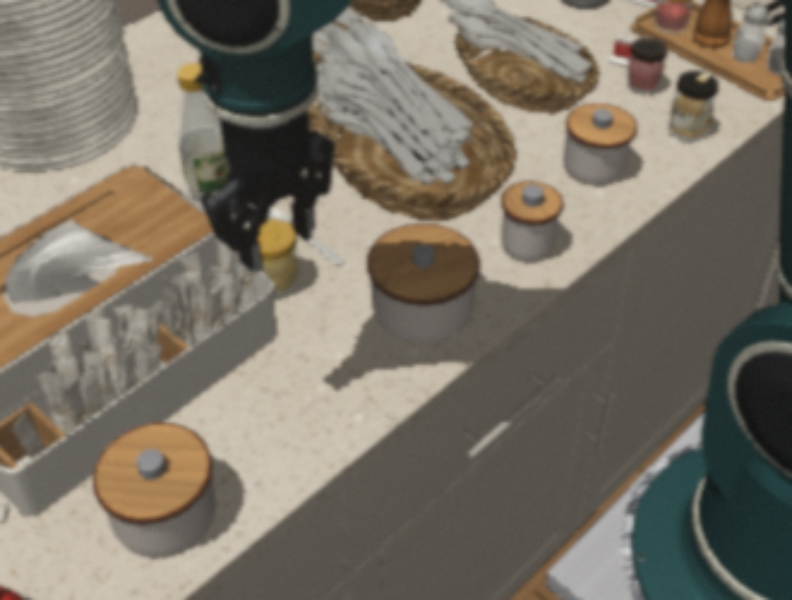

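All four lids lie flat on their crocks, at (155,485), (424,275), (531,215) and (600,140). The jars are untouched and the gripper is clear.

```bash
python3 -c "
from bench import ctrl
print(ctrl.close_job())"
```

```text
the job is handed in; nothing more can be done
None
```

All four lids are on their matching crocks, lying flat and seated in the final pictures, with the jars untouched, and I handed the job in at about 40 s; it returned no verdict.

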